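Put the piled-up hole saws and their arbor away

ROBOT

A 7-joint arm with a two-finger parallel gripper is mounted at the origin on the work surface. World frame = base frame: x ahead of the robot, y to its left, z up, the work surface at z = 0. Lengths are in mm, angles in rad, forces in N, time in s.
With the tool pointing down it reaches from about 350 to 900 mm from the base axis. Payload 8.1 kg.
Tool frame: the origin (TCP) lies between the finger pads; the fingertips stand 22 mm ahead of it and the grasp point (between the pads) lies 3 mm ahead of it; y points along the fingers, x is the direction in which the jaws open and shut, and the axes are right-handed (so a half turn about y gives the same grasp; the last joint's range is limited). The gripper opens to 85 mm and grips with 20 to 120 N. Pads are 22 mm wide; open, the fingers measure 114 mm over their backs; the gripper's body (76 mm by 85 mm) begins 54 mm behind the grasp point. The pads swing forward as they close: fully open they stand 13 mm farther back than shut.
Start: joints at [1.213, 0.434, 0.025, 1.573, -0.012, 1.134, -0.075], TCP at [157.508, -604.84, 253.323] pointing down, gripper open.
Joint ranges: [-2.62, 2.62], [-0.44, 2.09], [-1.27, 1.32], [0.08, 2.57], [-1.32, 4.46], [0.12, 2], [-2.74, 2.74]. Speed limits (rad/s): [2.22, 2.22, 3.01, 3.01, 3.14, 3.14, 3.14].

INTERFACE

Orientations are given as a unit quaternion [x, y, z, w].
In Python, from bench import * gives the robot as it stands. Calls block until the motion is done:
- movep(position, orientation): joint-space move of the TCP to a pose.
- move_l(position, velocity=150, attitude=None, force_limit=None): straight line of the TCP; attitude=None keeps the orientation; velocity is the mean speed in mm/s. With force_limit (N) it stops when the force on the tool has changed by that much, and returns True; else False.
- goto_joints(angles): joint-space move.
- set_gripper(opening, strength=None): finger opening in mm; strength is the grip in N (None keeps the last); returns when the fingers have stopped.
- sleep(seconds).
- solve_ik(position, orientation): joint angles nearest the present ones, or None.
- get_state(): the state.
- read_camera(name): name is "scene" or "top"; returns a dict with "frame" (384x512x3 uint8, blue, green, red), "fx", "fy", "cx", "cy" (pixels), "T" (4x4, takes a point from camera to world coordinates). Camera axes: x right, y down, z forward; pixel columns grow to the right and rows downward; lengths in mm; the calibration is good to about 2 mm. A picture is of the moment at which its call begins. There is no depth.
A pose or a line that the arm cannot do raises PlanningError and nothing moves.
- finish_job(): hands the job in, once; it reports no verdict.
The state is a dict: "t": time; "joint_pos": joint angles; "qvel": joint speeds; "tau": joint torques, N m; "eef_pos": TCP position; "tool_rot": TCP orientation; "wrist_force": force on the tool from outside, world axes, zero at the start; "wrist_torque": the same for the moment, N m; "grip_width": finger opening in mm.
Only numpy, scipy, OpenCV 4.12 (cv2) and the standard library are available. Lean on these libraries where they do the work, as an engineer would, in place of code of your own. Each camera call takes 0.05 s, during which the arm holds its last target.

TASK

Put the hole saws away: take the two piles apart and set each saw, teeth down, in the seat of its own size and colour in the red drawer tray, and stand the arbor in the drill rack, its pilot drill down through the red-ringed hole and the hole below it until the collar rests on the top plate. Set the saws down rather than dropping them, as the teeth chip.

Things in the scene. Friction and masses are not known exactly. Their poses are not given: they have to be found in the camera images.
- saw_red: red hole saw, the largest of four: a steel cup standing teeth down, outside diameter 64 mm, 38 mm high, flat top with a 17 mm hole in the middle. Origin: centre of its toothed underside; z up along its axis. At the start it stands on the bench at the bottom of a two-saw pile.
- saw_blue: blue hole saw, the second largest of four: a steel cup standing teeth down, outside diameter 51 mm, 38 mm high, flat top with a 17 mm hole in the middle. Origin: centre of its toothed underside; z up along its axis. At the start it stands on the bench at the bottom of a two-saw pile.
- saw_yellow: yellow hole saw, the third of four: a steel cup standing teeth down, outside diameter 40 mm, 38 mm high, flat top with a 17 mm hole in the middle. Origin: centre of its toothed underside; z up along its axis. At the start it stands on top of either the red or the blue saw, up to 4 mm off its centre (its underside 38 mm above the bench).
- saw_green: green hole saw, the smallest of four: a steel cup standing teeth down, outside diameter 29 mm, 38 mm high, flat top with a 17 mm hole in the middle. Origin: centre of its toothed underside; z up along its axis. At the start it stands on top of either the red or the blue saw, up to 4 mm off its centre (its underside 38 mm above the bench).
- arbor: hole-saw arbor, upright: hex steel shank 11 mm wide, 48 long, above a dark collar 26 mm in diameter, 14 high; under it a boss 14 mm in diameter, 10 long, and a pilot drill 6.5 mm in diameter, its point 72 mm below the collar. Origin: axis at the collar's underside, z up (collar top +14 mm, shank top +62). Starts on the yellow saw, drill loose in the piled saws' holes, origin 76 mm above the bench.
- seat_red: fixed seat for the red 64 mm saw: black tile 98 x 98 mm with a round recess 76 mm in diameter, 8 mm deep, red on floor and rim. Four such tiles lie two by two, 100 mm apart, in a low red tray, its edge level with them. Origin: centre of the tile's underside, 2 mm above the bench; x, y along the tile's edges, z up. Recess floor at z = 6 mm, tile top at 14 mm.
- seat_blue: fixed seat for the blue 51 mm saw: black tile 98 x 98 mm with a round recess 63 mm in diameter, 8 mm deep, blue on floor and rim. Four such tiles lie two by two, 100 mm apart, in a low red tray, its edge level with them. Origin: centre of the tile's underside, 2 mm above the bench; x, y along the tile's edges, z up. Recess floor at z = 6 mm, tile top at 14 mm.
- seat_yellow: fixed seat for the yellow 40 mm saw: black tile 98 x 98 mm with a round recess 52 mm in diameter, 8 mm deep, yellow on floor and rim. Four such tiles lie two by two, 100 mm apart, in a low red tray, its edge level with them. Origin: centre of the tile's underside, 2 mm above the bench; x, y along the tile's edges, z up. Recess floor at z = 6 mm, tile top at 14 mm.
- seat_green: fixed seat for the green 29 mm saw: black tile 98 x 98 mm with a round recess 41 mm in diameter, 8 mm deep, green on floor and rim. Four such tiles lie two by two, 100 mm apart, in a low red tray, its edge level with them. Origin: centre of the tile's underside, 2 mm above the bench; x, y along the tile's edges, z up. Recess floor at z = 6 mm, tile top at 14 mm.
- arbor_rack: fixed grey two-plate rack. Upper plate 64 x 178 mm, top 105 mm above the bench, red-ringed 19 mm bore; under it a 12.5 mm bore in the lower plate, top 60 mm up; plates 6 mm thick, free space below. Two driver handles, 28 mm thick, stand 50 mm above the upper plate, 72 and 117 mm from the bore along +y. Origin: bench level on the bores' axis; y along the rack (its end 31 mm away at -y), z up.

How it is judged (in metres and radians):
At the end, for the whole second after the job is handed in: Each saw upright on its own seat's recess floor (height within 3 mm), axis within 8 mm of the seat's centre; arbor upright in the rack, axis within 5 mm of the bores', collar within 3 mm of the upper plate; tilts under 0.06 rad; all at rest (horizontal distance between saw_red and seat_red below 0.008 m and z of saw_red in the frame of seat_red between 0.003 and 0.009 m and angle between each of saw_red, saw_blue, saw_yellow, saw_green, arbor's own z axis and vertical below 0.06 rad and linear speed of each of saw_red, saw_blue, saw_yellow, saw_green, arbor below 0.02 m/s and horizontal distance between saw_blue and seat_blue below 0.008 m and z of saw_blue in the frame of seat_blue between 0.003 and 0.009 m and horizontal distance between saw_yellow and seat_yellow below 0.008 m and z of saw_yellow in the frame of seat_yellow between 0.003 and 0.009 m and horizontal distance between saw_green and seat_green below 0.008 m and z of saw_green in the frame of seat_green between 0.003 and 0.009 m and horizontal distance between arbor and arbor_rack below 0.005 m and z of arbor in the frame of arbor_rack between 0.102 and 0.108 m); the robot touches nothing.
It fails at once if the red hole saw is dropped or thrown: it moves through the air at over 0.6 m/s touched by nothing (a free fall of some 20 mm) (contact force between saw_red and anything else below 0.02 N and linear speed of saw_red above 0.6 m/s).
It fails at once if the blue hole saw is dropped or thrown: it moves through the air at over 0.6 m/s touched by nothing (a free fall of some 20 mm) (contact force between saw_blue and anything else below 0.02 N and linear speed of saw_blue above 0.6 m/s).
It fails at once if the yellow hole saw is dropped or thrown: it moves through the air at over 0.6 m/s touched by nothing (a free fall of some 20 mm) (contact force between saw_yellow and anything else below 0.02 N and linear speed of saw_yellow above 0.6 m/s).
It fails at once if the green hole saw is dropped or thrown: it moves through the air at over 0.6 m/s touched by nothing (a free fall of some 20 mm) (contact force between saw_green and anything else below 0.02 N and linear speed of saw_green above 0.6 m/s).
It also fails if it takes over 141 s, if anything falls off the work surface, if the arm or the gripper's body presses on something with over 40 N, if the wrist force passes 120 N, or if a joint passes its speed limit or range.

## Working session

There is one attempt and no reset: what is moved stays moved. The work goes in short steps, each a Python script; the robot and the scene stay as the last script left them, time stands still between calls to the robot, and variables do not carry over. Pictures are saved under pics/ and viewed, and the job is handed in when it is done.

```bash
ls; mkdir -p pics; python3 - <<'E'
from bench import *
import cv2
for n in ["scene","top"]:
    c=read_camera(n); cv2.imwrite(f"pics/{n}0.png",c["frame"]); print(n,c["fx"],c["fy"],c["cx"],c["cy"],c["T"])
s=get_state(); print(s)
E
```

```text
pics
scene 373.5814175860077 373.5814175860077 254.6735823878723 191.65285348566016 [[-3.99194424e-02  8.00869963e-01 -5.97506269e-01  9.99982062e+02]
 [ 9.99194973e-01  3.43776956e-02 -2.06780130e-02  4.76699110e+01]
 [ 3.98048911e-03 -5.97850715e-01 -8.01597579e-01  7.22085065e+02]
 [ 0.00000000e+00  0.00000000e+00  0.00000000e+00  1.00000000e+00]]
top 352.17207045501675 352.17207045501675 253.77273717072768 195.36719633891394 [[-2.72220800e-02 -9.89833081e-01  1.39604552e-01  4.15136104e+02]
 [-9.99622517e-01  2.64364546e-02 -7.47917431e-03  1.63333889e+01]
 [ 3.71248473e-03 -1.39755453e-01 -9.90179090e-01  9.46300393e+02]
 [ 0.00000000e+00  0.00000000e+00  0.00000000e+00  1.00000000e+00]]
{'t': 0.1, 'joint_pos': array([ 1.21340525,  0.43515353,  0.02495933,  1.5739768 , -0.01157859,
        1.13399909, -0.07511058]), 'qvel': array([ 0.00121807, -0.00113158,  0.00309186, -0.00368916,  0.00079867,
       -0.00028493,  0.00090114]), 'tau': array([ 1.98094582e-03, -6.71759319e+01,  1.02762546e+00, -3.16905606e+01,
        1.57720805e-02,  7.24787838e-03, -2.35215913e-05]), 'eef_pos': array([ 157.37902461, -604.44040622,  252.61546322]), 'tool_rot': array([-0.55920087,  0.43285632, -0.43202067,  0.5597213 ]), 'wrist_force': array([-0.43371684, -0.42679243, -0.70348964]), 'wrist_torque': array([-0.02289916,  0.01077773,  0.05316616]), 'grip_width': 85.72092764284695}
```

View pics/scene0.png

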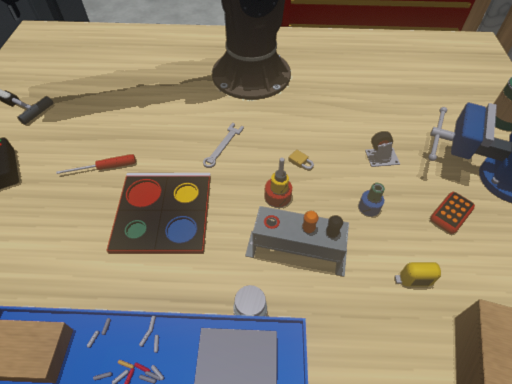

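View pics/top0.png

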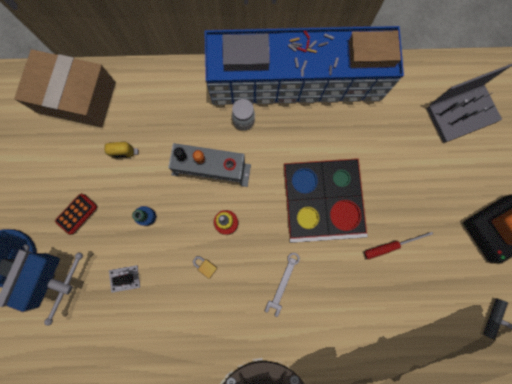

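```bash
cat > h.py <<'E'
import numpy as np, cv2
from scipy.spatial.transform import Rotation as Rn
def ray(c,uv):
    d=np.array([(uv[0]-c["cx"])/c["fx"],(uv[1]-c["cy"])/c["fy"],1.0]); T=np.array(c["T"])
    return T[:3,3],T[:3,:3]@d
def on_z(c,uv,z):
    o,d=ray(c,uv); return o+d*(z-o[2])/d[2]
def tri(c1,u1,c2,u2):
    o1,d1=ray(c1,u1); o2,d2=ray(c2,u2)
    s=np.linalg.lstsq(np.stack([d1,-d2],1),o2-o1,rcond=None)[0]
    a,b=o1+s[0]*d1,o2+s[1]*d2
    return (a+b)/2,np.linalg.norm(a-b)
def proj(c,p):
    T=np.array(c["T"]); q=T[:3,:3].T@(np.asarray(p,float)-T[:3,3]); return np.array([c["fx"]*q[0]/q[2]+c["cx"],c["fy"]*q[1]/q[2]+c["cy"]])
HSV={"red":[((0,150,60),(7,255,255)),((173,150,60),(180,255,255))],"yellow":[((22,150,90),(34,255,255))],"green":[((45,60,30),(88,255,255))],"blue":[((100,110,40),(125,255,255))]}
def mask(f,col):
    h=cv2.cvtColor(f,cv2.COLOR_BGR2HSV); m=np.zeros(f.shape[:2],np.uint8)
    for lo,hi in HSV[col]: m|=cv2.inRange(h,lo,hi)
    return m
def blobs(f,col,box,amin=15):
    x0,y0,x1,y1=box; m=mask(f,col); z=np.zeros_like(m); z[y0:y1,x0:x1]=m[y0:y1,x0:x1]
    cs,_=cv2.findContours(z,cv2.RETR_EXTERNAL,cv2.CHAIN_APPROX_NONE)
    return sorted([c for c in cs if cv2.contourArea(c)>=amin],key=cv2.contourArea,reverse=True)
def crop(f,box,k,name):
    x0,y0,x1,y1=box; cv2.imwrite(name,cv2.resize(f[y0:y1,x0:x1],None,fx=k,fy=k,interpolation=cv2.INTER_CUBIC))
def down(psi):
    # tool y down; tool x (jaw axis) at world angle psi
    x=np.array([np.cos(psi),np.sin(psi),0]); y=np.array([0,0,-1.]); z=np.cross(x,y)
    return Rn.from_matrix(np.stack([x,y,z],1)).as_quat()
E
python3 - <<'E'
import cv2
from h import *
a=cv2.imread("pics/scene0.png");b=cv2.imread("pics/top0.png")
crop(a,(100,160,230,260),6,"pics/s_tray.png");crop(a,(240,150,400,280),5,"pics/s_obj.png")
crop(b,(270,150,380,250),6,"pics/t_tray.png");crop(b,(120,130,260,240),5,"pics/t_obj.png")
for n,f in(("scene",a),("top",b)):
  for col in HSV:
    box=(0,90,512,300) if n=="scene" else (90,130,400,260)
    for c in blobs(f,col,box,25)[:5]:
        m=cv2.moments(c); e=cv2.fitEllipse(c); print(n,col,round(m['m00']),[round(m['m10']/m['m00'],1),round(m['m01']/m['m00'],1)],np.round(e[0],1),np.round(e[1],1))
E
```

```text
scene red 726 [143.0, 192.4] [143.  192.4] [26.3 35.3]
scene red 220 [115.3, 160.7] [116.6 160.5] [ 6.8 48.7]
scene red 190 [449.1, 217.0] [453.6 210.3] [28.9 41.9]
scene red 124 [271.5, 221.5] [271.5 221.5] [11.6 13.7]
scene red 118 [276.0, 191.6] [278.5 187.8] [19.4 24.3]
scene yellow 566 [420.7, 271.6] [420.9 272.4] [21.3 39.8]
scene yellow 358 [185.6, 192.3] [185.6 192.3] [18.8 24.4]
scene yellow 75 [279.2, 181.0] [279.6 178.6] [13.4 16. ]
scene green 202 [136.0, 230.0] [135.3 229.1] [15.4 20.8]
scene blue 619 [474.0, 122.2] [473.9 122.5] [21.4 40. ]
scene blue 482 [180.9, 230.3] [180.8 229.7] [22.7 30.1]
scene blue 103 [494.9, 181.9] [497.2 182.6] [ 8.7 34.1]
scene blue 34 [490.6, 160.3] [490.6 160.4] [ 4.9 10.3]
top red 694 [345.2, 214.8] [345.2 214.8] [29.2 30.3]
top red 256 [381.7, 249.5] [381.1 249.7] [ 8.4 44.1]
top red 132 [229.1, 225.5] [225.  221.3] [21.4 23.3]
top red 41 [92.3, 206.9] [ 92.2 206.8] [ 6.5 13.2]
top yellow 336 [307.7, 217.4] [307.7 217.4] [20.5 21. ]
top yellow 221 [116.6, 147.9] [116.6 147.9] [11.5 25.9]
top yellow 170 [224.0, 220.1] [224.  220.2] [14.5 15.1]
top green 222 [341.3, 177.7] [341.3 177.7] [16.6 17.2]
top green 30 [142.1, 215.5] [137.7 214.8] [ 9.4 15.1]
top blue 472 [304.3, 180.3] [304.3 180.3] [24.1 25.1]
top blue 136 [147.5, 215.8] [144.6 215.6] [15.9 19.2]
```

View pics/s_obj.png

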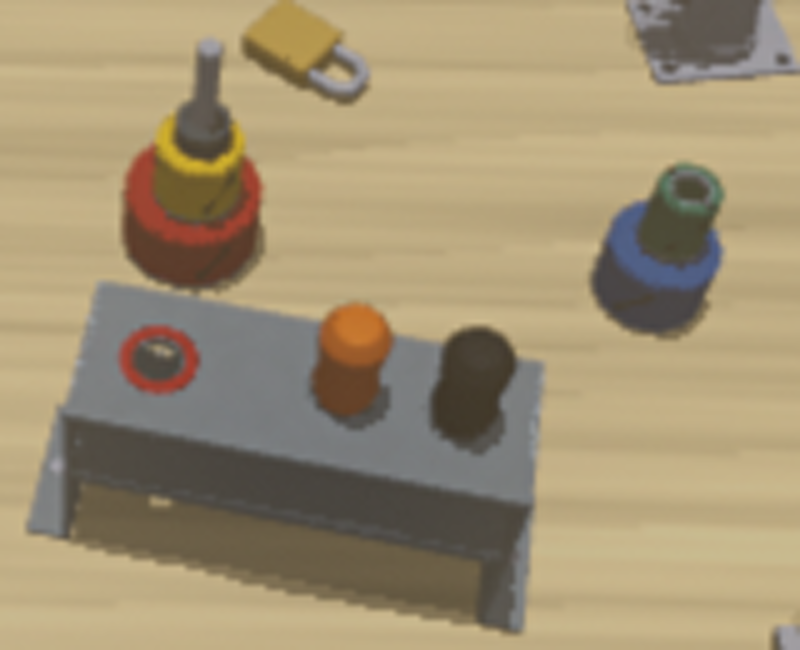

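View pics/t_obj.png

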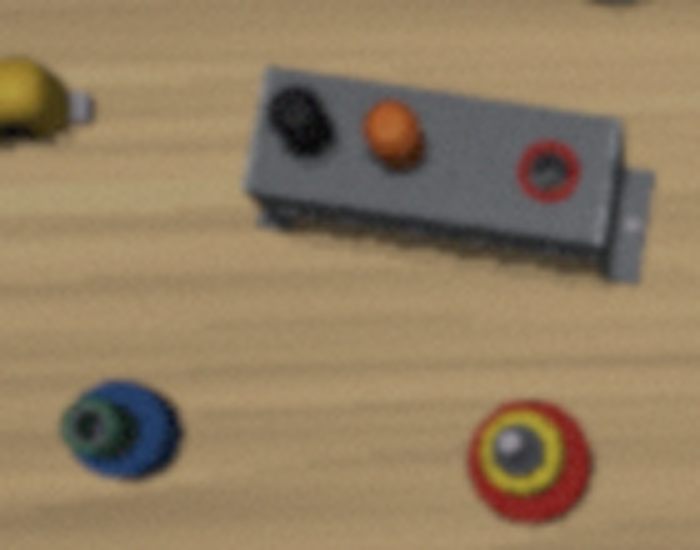

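View pics/s_tray.png

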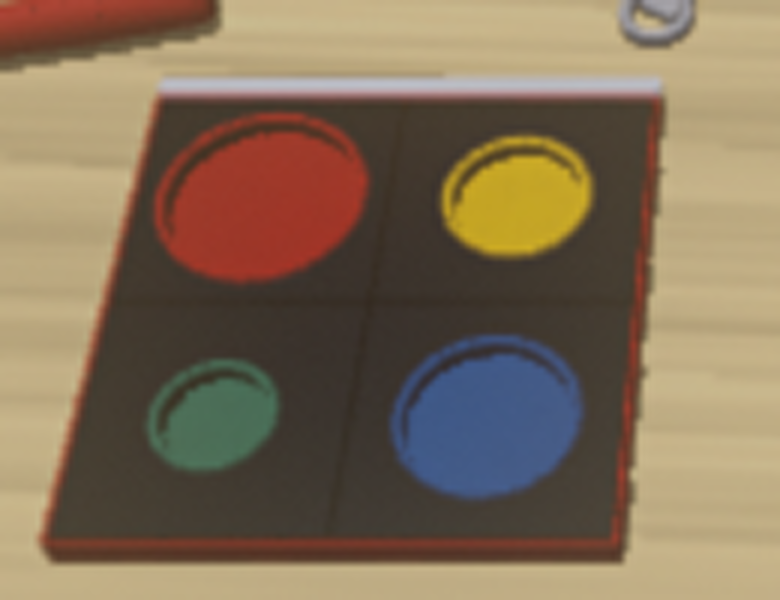

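View pics/t_tray.png

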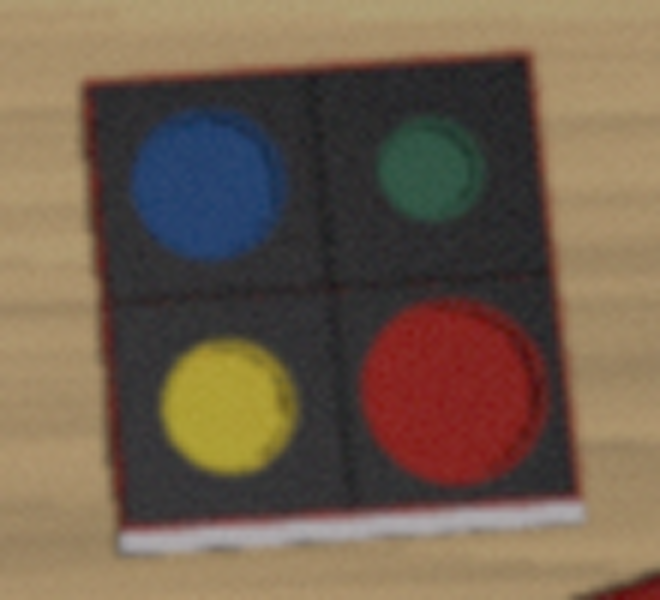

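```bash
python3 - <<'E'
import pickle
from bench import *
from h import *
cs={n:read_camera(n) for n in("scene","top")}
pickle.dump({n:{k:np.array(v) for k,v in c.items()} for n,c in cs.items()},open("cams.pkl","wb"))
S,T=cs["scene"],cs["top"]
print("tray/ring tri")
P={}
for n,col,bs,bt in(("red","red",(125,175,165,210),(325,195,366,232)),("yellow","yellow",(165,175,205,208),(290,200,325,235)),("green","green",(120,215,150,242),(325,165,360,192)),("blue","blue",(160,212,205,246),(288,165,320,196)),("ring","red",(255,210,290,235),(218,150,245,176))):
    u=[]
    for c,b in((S,bs),(T,bt)):
        k=np.vstack(blobs(c["frame"],col,b,3)); h=cv2.convexHull(k); e=cv2.fitEllipse(h); u.append(e[0]); print(n,np.round(e[0],1),np.round(e[1],1),end=" ")
    p,r=tri(S,u[0],T,u[1]); P[n]=p; z=105 if n=="ring" else 16
    print(np.round(p,1),"gap",round(r,1),"S@z",np.round(on_z(S,u[0],z)[:2],1),"T@z",np.round(on_z(T,u[1],z)[:2],1))
for a,b in(("red","yellow"),("green","blue"),("red","green"),("yellow","blue"),("red","blue")): print(a,b,np.round(np.linalg.norm(P[a]-P[b]),1))
hs=lambda c:cv2.cvtColor(c["frame"],cv2.COLOR_BGR2HSV)
# pixel samples on the piles
for (u,v) in[(279,190),(270,186),(278,197),(279,182),(278,177),(286,178),(377,187),(375,196),(372,210),(378,200)]: print("S",u,v,hs(S)[v,u])
for (u,v) in[(137,215),(134,215),(144,216),(150,216),(155,216),(220,226),(232,226),(224,228)]: print("T",u,v,hs(T)[v,u])
E
```

```text
tray/ring tri
red [143.  192.4] [27.  35.8] red [345.3 214.9] [29.7 31.1] [ 487.5 -232.    16.5] gap 1.0 S@z [ 487.2 -232.7] T@z [ 487.5 -231.6]
yellow [185.6 192.2] [19.3 25.1] yellow [307.6 217.4] [21.2 21.2] [ 483.5 -131.8   17.5] gap 1.3 S@z [ 482.4 -132.8] T@z [ 483.5 -131.4]
green [135.1 228.7] [16.6 21.6] green [341.4 177.7] [17.2 17.7] [ 587.6 -227.2   18.5] gap 0.4 S@z [ 586.1 -228.4] T@z [ 588.  -227.7]
blue [180.6 228.8] [25.3 30.8] blue [304.4 180.3] [25.1 25.5] [ 583.3 -127.9   17.8] gap 0.8 S@z [ 582.3 -128.8] T@z [ 583.6 -127.8]
ring [271.4 221.6] [12.4 14.2] Traceback (most recent call last):
  File "<stdin>", line 12, in <module>
    return _nx.concatenate(arrs, 0, dtype=dtype, casting=casting)
           ~~~~~~~~~~~~~~~^^^^^^^^^^^^^^^^^^^^^^^^^^^^^^^^^^^^^^^
ValueError: need at least one array to concatenate
```

```bash
python3 - <<'E'
import pickle
from h import *
cs=pickle.load(open("cams.pkl","rb")); S,T=cs["scene"],cs["top"]
hs=lambda c:cv2.cvtColor(c["frame"],cv2.COLOR_BGR2HSV)
def ell(c,box,lo,hi,lo2=None,hi2=None):
    h=hs(c); m=cv2.inRange(h,lo,hi)
    if lo2: m|=cv2.inRange(h,lo2,hi2)
    z=np.zeros_like(m); x0,y0,x1,y1=box; z[y0:y1,x0:x1]=m[y0:y1,x0:x1]
    n,l,st,ce=cv2.connectedComponentsWithStats(z); i=1+np.argmax(st[1:,4])
    return cv2.fitEllipse(cv2.convexHull(cv2.findContours((l==i).astype(np.uint8),cv2.RETR_EXTERNAL,cv2.CHAIN_APPROX_NONE)[0][0])),st[i,4]
r=lambda v:((0,90,v),(12,255,255),(168,90,v),(180,255,255))
eT,_=ell(T,(218,150,245,176),*r(40)); eS,_=ell(S,(255,210,290,235),*r(60))
p,g=tri(S,eS[0],T,eT[0]); print("ring",eS,eT,np.round(p,1),round(g,1),on_z(S,eS[0],105),on_z(T,eT[0],105))
for (u,v) in[(279,190),(270,186),(273,192),(278,197),(279,182),(278,177),(278,187),(286,178),(377,187),(375,196),(372,210),(366,196),(378,200)]: print("S",u,v,hs(S)[v,u])
for (u,v) in[(137,215),(134,215),(144,216),(150,216),(155,216),(220,226),(232,226),(224,228)]: print("T",u,v,hs(T)[v,u])
for name,c,box,k in(("S",S,(258,150,300,212),12),("S2",S,(352,178,392,222),12),("T",T,(208,205,244,240),14),("T2",T,(126,200,164,232),14)): crop(c["frame"],box,k,f"pics/z_{name}.png")
E
```

```text
ring ((271.41033935546875, 221.4470977783203), (13.4083890914917, 15.476072311401367), 92.9327163696289) ((229.25885009765625, 163.8541259765625), (11.917237281799316, 12.270995140075684), 63.402400970458984) [612.5  67.3 107.6] 0.5 [610.86227437  67.16756465 105.        ] [613.06338315  67.72395651 105.        ]
S 279 190 [ 21 153 110]
S 270 186 [ 10 165 133]
S 273 192 [ 11 103 111]
S 278 197 [  5 175 156]
S 279 182 [ 24 193 192]
S 278 177 [20 33 94]
S 278 187 [ 22 151 108]
S 286 178 [ 22 169 133]
S 377 187 [27 75 75]
S 375 196 [27 70 76]
S 372 210 [ 0 17 75]
S 366 196 [112  96 128]
S 378 200 [27 70 76]
T 137 215 [75 91 28]
T 134 215 [81 45 74]
T 144 216 [ 81 102  40]
T 150 216 [107 171 100]
T 155 216 [116  45  45]
T 220 226 [ 24 177 163]
T 232 226 [  2 184 130]
T 224 228 [ 22 183 128]
```

```bash
python3 - <<'E'
import cv2,numpy as np
im=[cv2.imread(f"pics/z_{n}.png") for n in("S","T","S2","T2")]
H=max(i.shape[0] for i in im[:2]);
def pad(i,h,w): o=np.zeros((h,w,3),np.uint8); o[:i.shape[0],:i.shape[1]]=i; return o
for a,b,n in((im[0],im[1],"z_a"),(im[2],im[3],"z_b")):
    a=cv2.resize(a,None,fx=.75,fy=.75);b=cv2.resize(b,None,fx=.75,fy=.75)
    h=max(a.shape[0],b.shape[0]); cv2.imwrite(f"pics/{n}.png",np.hstack([pad(a,h,a.shape[1]),pad(b,h,b.shape[1])])); print(a.shape,b.shape)
E
```

```text
(558, 378, 3) (368, 378, 3)
(396, 360, 3) (336, 399, 3)
```

View pics/z_a.png

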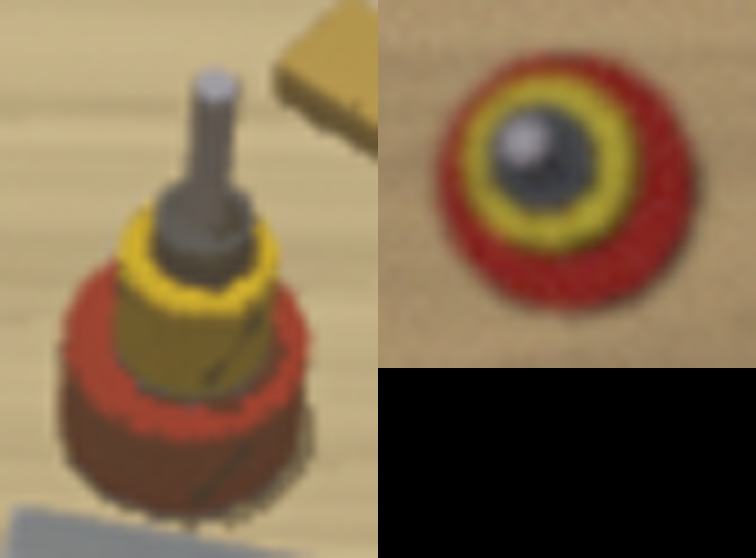

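View pics/z_b.png

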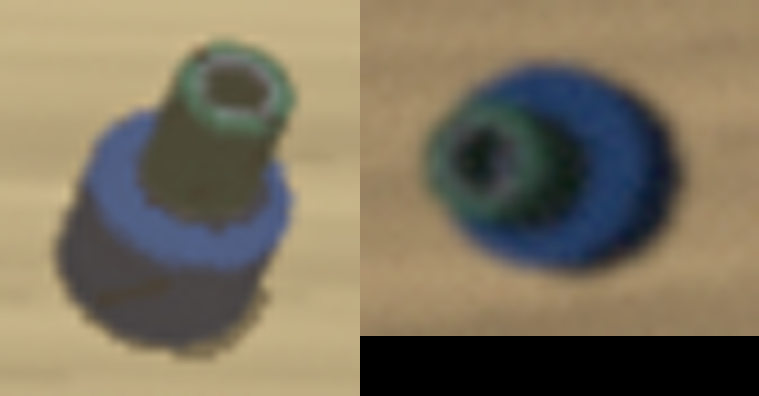

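```bash
python3 - <<'E'
import pickle
from h import *
cs=pickle.load(open("cams.pkl","rb")); S,T=cs["scene"],cs["top"]
for n,a,b,z in(("shank",(281.5,159.3),(221.2,218.0),138),("collar",(280.4,173),(223.4,219.5),90),("yellow",(279.5,177.6),(223.8,219.9),76),("red",(278.2,187.6),(225.5,221.8),38),("green",(377.8,187.1),(137.9,214.7),76),("blue",(372.6,198.7),(144.1,215.4),38)):
    p,g=tri(S,a,T,b); print(n,np.round(p,1),round(g,1),np.round(on_z(S,a,z)[:2],1),np.round(on_z(T,b,z)[:2],1))
for c,uv in((S,(260,206.6)),(S,(348.6,222.6)),(T,(172.8,144.2)),(T,(244.2,154.5)),(S,(253.2,232.5)),(S,(345.6,250))): print(np.round(on_z(c,uv,105),1))
E
```

```text
shank [478.6  85.7 138.6] 1.3 [478.1  85.1] [478.6  86.4]
collar [478.3  85.3  93.5] 0.5 [475.4  85.7] [478.6  85.3]
yellow [478.5  84.9  77.7] 0.9 [477.1  84.5] [478.6  85.5]
red [476.4  83.9  38.4] 0.5 [476.1  83.7] [476.4  84.2]
green [497.  297.1  79.1] 0.9 [494.5 298.8] [497.2 297.6]
blue [498.7 295.2  38. ] 2.6 [498.5 296.6] [498.6 293.9]
[576.8  43.9 105. ]
[607.1 217.1 105. ]
[666.2 205.7 105. ]
[635.6  30.7 105. ]
[637.1  32.8 105. ]
[667.2 205.  105. ]
```

```bash
python3 - <<'E'
from bench import *
from h import *
for nm,p in(("arb",[478.4,85.5,260]),("arblow",[478.4,85.5,115]),("rack",[612.4,67.4,250]),("rackl",[612.4,67.4,144]),("red",[487,-232,120]),("redl",[487,-232,30]),("bl",[583,-128,30]),("gr",[587.5,-228,30]),("b0",[498.7,296,30]),("r0",[477,84,25])):
    for d in(-10,170,-100,80):
        q=solve_ik(p,down(np.radians(d))); print(nm,d,None if q is None else np.round(q,2))
E
```

```text
arb -10 [ 0.42  0.33 -0.89  1.84  0.28  1.11 -0.75]
arb 170 [ 0.53  0.39 -1.06  1.83  0.37  1.14  2.31]
arb -100 [ 0.35  0.3  -0.8   1.84  0.24  1.09 -2.28]
arb 80 [ 0.54  0.39 -1.07  1.83  0.38  1.14  0.73]
arblow -10 [ 0.36  0.54 -0.87  2.01  0.55  0.84 -1.  ]
arblow 170 [ 0.48  0.63 -1.07  2.    0.7   0.93  2.01]
arblow -100 [ 0.1   0.44 -0.5   2.03  0.3   0.74 -2.33]
arblow 80 [ 0.4   0.57 -0.94  2.01  0.6   0.87  0.53]
rack -10 [ 0.28  0.53 -0.73  1.56  0.37  1.2  -0.69]
rack 170 [ 0.45  0.65 -1.07  1.54  0.58  1.3   2.28]
rack -100 [ 0.18  0.49 -0.56  1.56  0.27  1.17 -2.18]
rack 80 [ 0.37  0.58 -0.9   1.55  0.47  1.24  0.8 ]
rackl -10 [ 0.23  0.61 -0.64  1.68  0.43  0.99 -0.74]
rackl 170 [ 0.45  0.78 -1.07  1.66  0.74  1.16  2.16]
rackl -100 [ 0.12  0.57 -0.47  1.69  0.31  0.95 -2.21]
rackl 80 [ 0.37  0.7  -0.89  1.67  0.61  1.08  0.69]
red -10 [ 0.66  0.49 -0.43  1.91  0.28  0.8  -0.09]
red 170 [-0.39  0.72  1.15  1.99 -0.81  0.99 -2.15]
red -100 [ 0.42  0.45 -0.1   1.93  0.06  0.76 -1.46]
red 80 [ 0.8   0.53 -0.63  1.89  0.41  0.85  1.35]
redl -10 [ 0.62  0.62 -0.38  1.97  0
[... 291 characters left out ...]
9  0.65 -0.09  1.84  0.09  0.65 -1.7 ]
bl 80 [ 0.58  0.76 -0.68  1.81  0.64  0.81  0.97]
gr -10 [ 0.55  0.73 -0.39  1.73  0.38  0.76 -0.21]
gr 170 [-0.36  1.02  1.14  1.82 -1.07  1.08 -2.11]
gr -100 [ 0.33  0.69 -0.07  1.75  0.07  0.7  -1.52]
gr 80 [ 0.68  0.78 -0.61  1.72  0.57  0.83  1.2 ]
b0 -10 [-0.25  0.7  -0.55  1.86  0.53  0.73 -1.27]
b0 170 [ 0.05  0.92 -1.08  1.83  0.97  1.02  1.53]
b0 -100 [-0.77  0.64  0.21  1.9  -0.21  0.62 -2.18]
b0 80 [-0.1   0.79 -0.8   1.84  0.75  0.84  0.12]
r0 -10 [ 0.12  0.61 -0.54  2.1   0.56  0.58 -1.  ]
r0 170 [ 0.46  0.83 -1.08  2.07  0.99  0.89  1.76]
r0 -100 [-0.08  0.56 -0.27  2.11  0.3   0.51 -2.32]
r0 80 [ 0.04  0.58 -0.43  2.1   0.46  0.55  0.67]
```

```bash
cat >> h.py <<'E'
PSI=np.radians(-10)
def shot(read_camera,tag,boxS,boxT,kS=6,kT=6):
    out=[]
    for n,b,k in(("scene",boxS,kS),("top",boxT,kT)):
        c=read_camera(n); x0,y0,x1,y1=b; out.append(cv2.resize(c["frame"][y0:y1,x0:x1],None,fx=k,fy=k,interpolation=cv2.INTER_CUBIC)); np.save(f"pics/{tag}_{n}.npy",c["frame"])
    h=max(o.shape[0] for o in out); cv2.imwrite(f"pics/{tag}.png",np.hstack([np.pad(o,((0,h-o.shape[0]),(0,0),(0,0))) for o in out]))
E
python3 - <<'E'
from bench import *
from h import *
set_gripper(50,40)
movep([478.4,85.5,230],down(PSI))
move_l([478.4,85.5,117],120)
s=get_state();print(s["t"],s["eef_pos"],s["wrist_force"],s["grip_width"])
shot(read_camera,"a1",(235,120,325,215),(190,180,260,240),5,5)
E
```

```text
4.425 [478.82598026  85.70569633 117.58329592] [0.06324696 0.08763289 0.03192042] 49.77020057561185
```

View pics/a1.png

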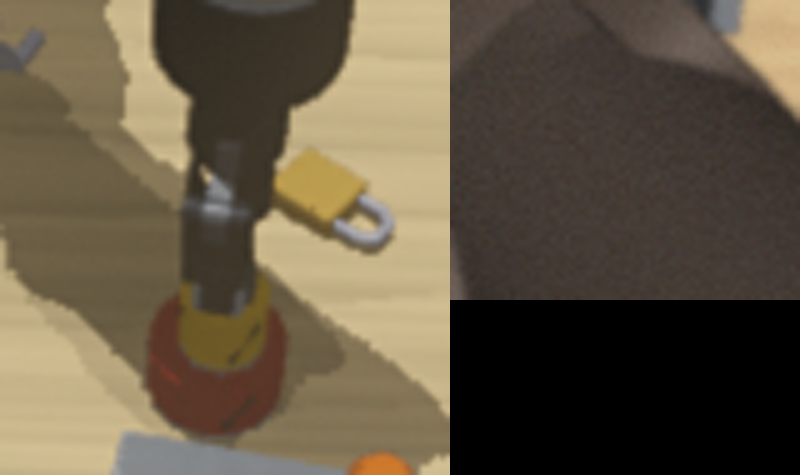

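```bash
python3 - <<'E'
from bench import *
from h import *
set_gripper(0,50)
s=get_state();print(s["t"],s["eef_pos"],s["wrist_force"],s["wrist_torque"],s["grip_width"])
p=s["eef_pos"]
move_l([p[0],p[1],240],120)
s=get_state();print(s["t"],s["eef_pos"],s["wrist_force"],s["wrist_torque"],s["grip_width"])
shot(read_camera,"a2",(235,60,325,215),(190,180,260,240),4,5)
E
```

```text
4.9667 [478.50387135  85.48560012 117.16246826] [ 0.03401561 -0.15472412  3.24291933] [-0.07714009  0.01637468  0.03220337] 9.861427791950838
6.1417 [478.06850224  85.25315276 239.28199005] [-0.53587902  0.40129412 -2.19032742] [ 0.04789877  0.02354393 -0.01093872] 9.768590436957922
```

View pics/a2.png

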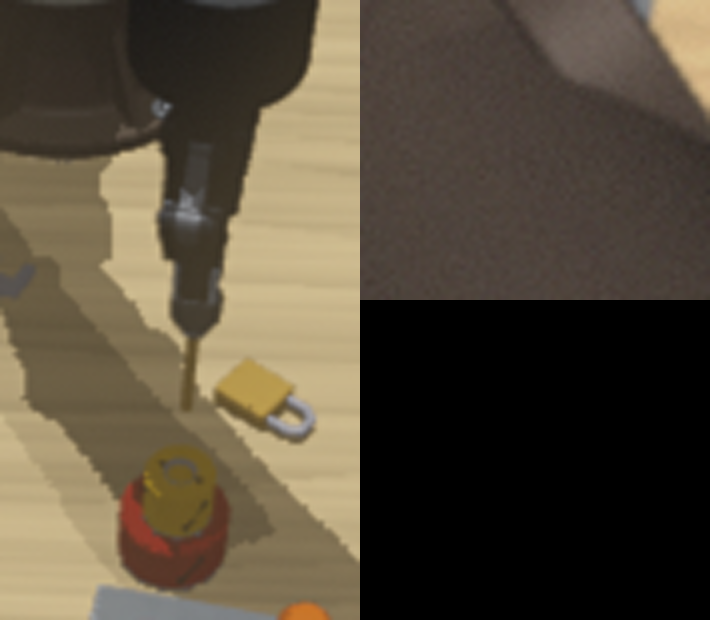

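```bash
python3 - <<'E'
import pickle
from h import *
S=pickle.load(open("cams.pkl","rb"))["scene"]
print(on_z(S,(281.4,162.3),126)[:2], on_z(S,(281.4+1.7,162.3-18.5),198-9)[:2])
from bench import *
movep([612.2,67.3,240],down(PSI))
s=get_state();print(s["t"],s["eef_pos"],s["wrist_force"],s["grip_width"])
shot(read_camera,"a3",(225,90,335,265),(190,130,260,190),3.4,5)
E
```

```text
[475.84634927  85.68239935] [482.77501136  85.14682107]
6.8417 [612.04842353  67.65174658 238.91658521] [ 0.23933582  0.44949729 -1.07612485] 9.699954018147675
```

View pics/a3.png

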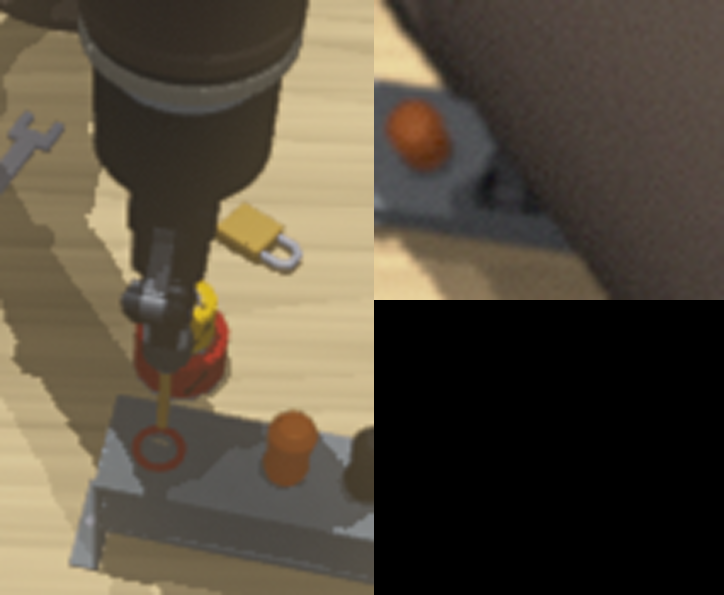

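```bash
python3 - <<'E'
import pickle
from h import *
S=pickle.load(open("cams.pkl","rb"))["scene"]
f=np.load("pics/a3_scene.npy"); crop(f,(255,185,300,235),12,"pics/a3z.png")
for z in(124,126,128): print(z,on_z(S,(272.0,215.4),z)[:2])
print(on_z(S,(271.41,221.45),105))
E
```

```text
124 [609.21109392  67.51245851]
126 [610.51783436  67.44610491]
128 [611.82457479  67.37975132]
[610.86895241  67.16699238 105.        ]
```

View pics/a3z.png

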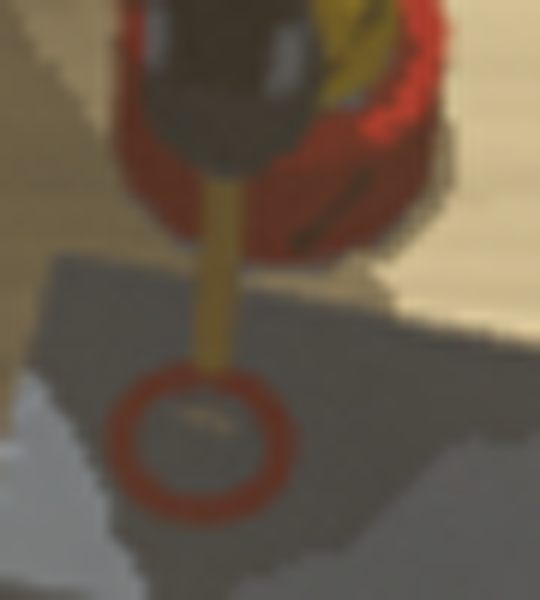

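```bash
python3 - <<'E'
from bench import *
from h import *
r=move_l([612.3,67.2,170],80,force_limit=6)
s=get_state();print(r,s["t"],s["eef_pos"],s["wrist_force"])
if not r:
    r=move_l([612.3,67.2,144],25,force_limit=6)
    s=get_state();print(r,s["t"],s["eef_pos"],s["wrist_force"],s["wrist_torque"])
shot(read_camera,"a4",(225,130,335,265),(190,130,260,190),4,5)
E
```

```text
False 7.9667 [612.63276634  67.42776027 170.52450177] [ 0.03999373 -0.22966458 -0.97847607]
True 8.85 [612.16321779  67.11128248 146.19501063] [-1.21768928 -0.94770947  5.88451249] [-0.13530669  0.17692093 -0.05061094]
```

View pics/a4.png

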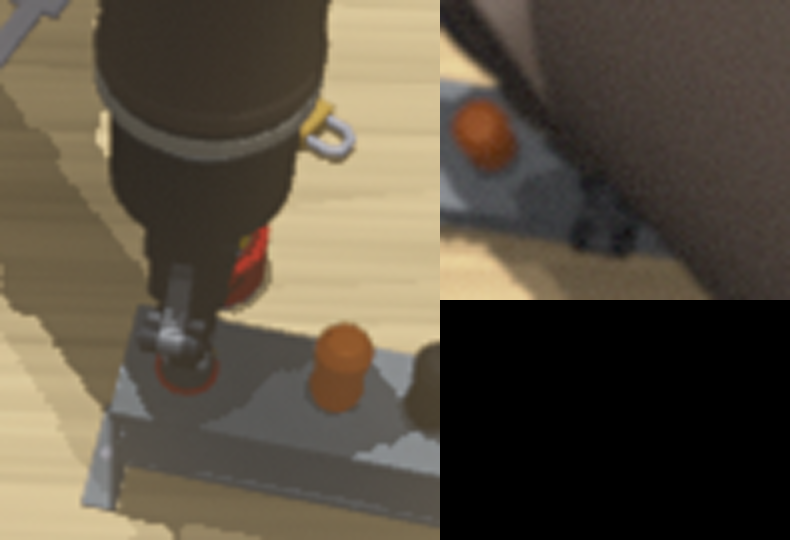

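```bash
python3 - <<'E'
from bench import *
from h import *
set_gripper(45)
move_l([612.2,67.1,250],150)
set_gripper(80)
movep([400,-330,260],down(PSI))
s=get_state();print(s["t"])
shot(read_camera,"b1",(245,145,325,255),(205,145,255,240),5,6)
E
```

```text
12.325
```

View pics/b1.png

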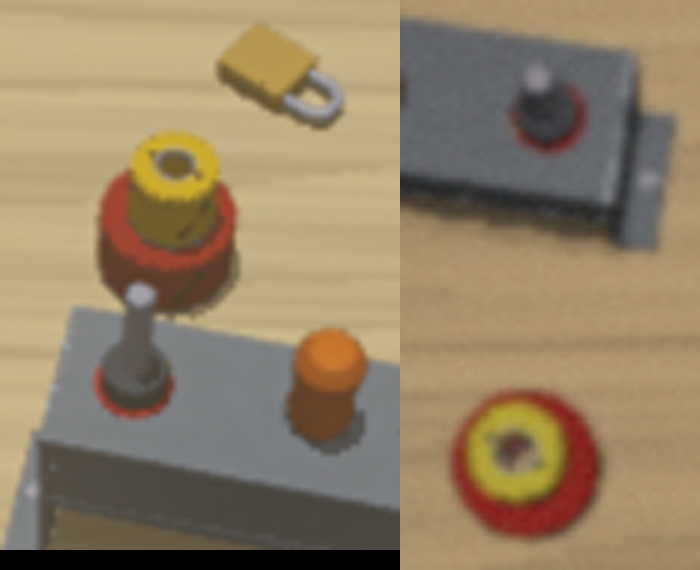

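```bash
python3 - <<'E'
import pickle
from h import *
S=pickle.load(open("cams.pkl","rb"))["scene"]
for z in(90,95,100,105,110): print(z,on_z(S,(278.7,181.6),z))
f=np.load("pics/a1_scene.npy"); crop(f,(260,145,300,205),9,"pics/a1z.png")
E
```

```text
90 [499.60928933  82.00789733  90.        ]
95 [503.56740194  81.7362726   95.        ]
100 [507.52551455  81.46464788 100.        ]
105 [511.48362716  81.19302315 105.        ]
110 [515.44173976  80.92139843 110.        ]
```

View pics/a1z.png

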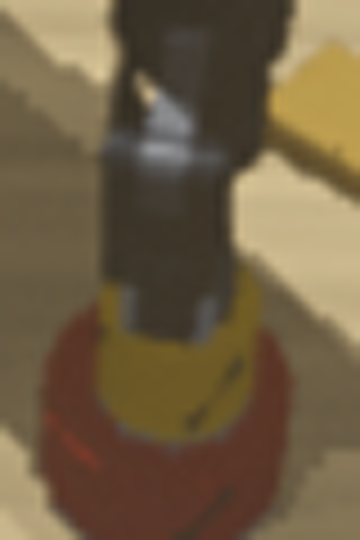

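```bash
cat >> h.py <<'E'
def pick(B,x,y,zb,w,off=32,grip=50,z0=200):
    B.set_gripper(w,grip)
    B.movep([x,y,z0],down(PSI))
    r=B.move_l([x,y,zb+off],120,force_limit=10)
    s=B.get_state(); print("down",r,s["t"],np.round(s["eef_pos"],1),np.round(s["wrist_force"],1))
    if r: return
    B.set_gripper(0)
    s=B.get_state(); print("grip",s["t"],np.round(s["eef_pos"],1),np.round(s["wrist_force"],1),round(s["grip_width"],1))
    p=s["eef_pos"]; B.move_l([p[0],p[1],z0],100)
    s=B.get_state(); print("up",s["t"],np.round(s["eef_pos"],1),np.round(s["wrist_force"],1),round(s["grip_width"],1))
E
python3 - <<'E'
import bench as B
from h import *
pick(B,478.2,85,38,62)
shot(B.read_camera,"b2",(235,90,325,215),(190,180,260,240),5,5)
E
```

```text
down False 15.5583 [478.6  85.2  70.6] [0.5 0.1 0.4]
grip 15.8917 [478.7  85.1  70.7] [-0.2  0.2  5.8] 38.2
up 17.3417 [478.4  84.9 199.4] [-1.  -0.1 -0.9] 37.8
```

View pics/b2.png

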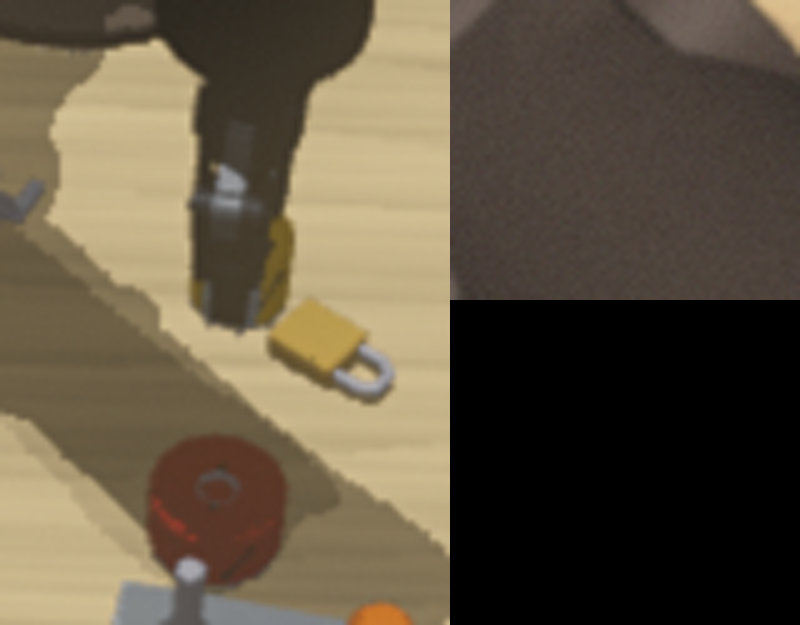

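```bash
cat >> h.py <<'E'
def place(B,x,y,zt,wopen,hover=None,lift=200):
    s=B.get_state()
    r=B.move_l([x,y,zt+12],90,force_limit=10); print("near",r)
    r=B.move_l([x,y,zt-3],20,force_limit=5)
    s=B.get_state(); print("down",r,s["t"],np.round(s["eef_pos"],1),np.round(s["wrist_force"],1))
E
python3 - <<'E'
import bench as B
from h import *
B.movep([483.2,-132.0,110],down(PSI))
s=B.get_state();print(s["t"],s["eef_pos"],s["wrist_force"])
shot(B.read_camera,"b3",(105,120,225,260),(270,150,380,250),4,3)
E
```

```text
18.375 [ 483.98092146 -130.1615872   110.76734274] [ 0.12104659  0.82464678 -1.32924767]
```

View pics/b3.png

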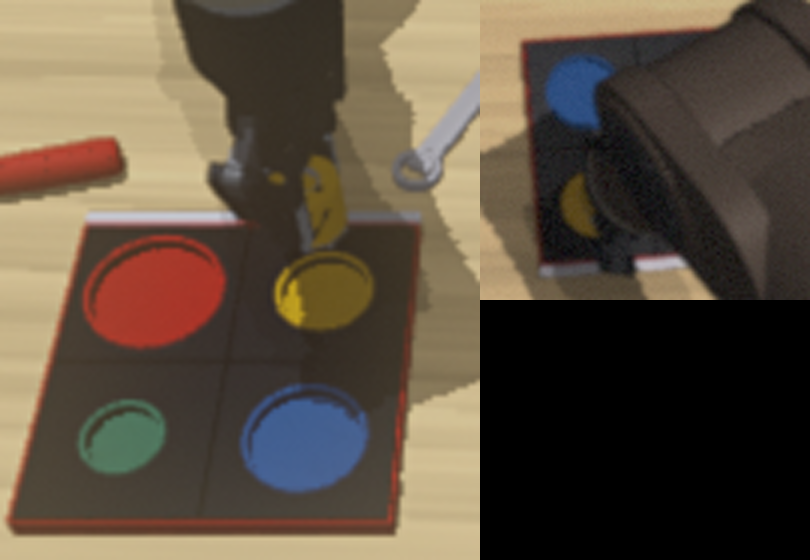

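```bash
python3 - <<'E'
import bench as B
from h import *
place(B,483.2,-132.0,40.6,60)
shot(B.read_camera,"b4",(105,140,225,260),(270,150,380,250),4,3)
E
```

```text
near False
down True 19.8583 [ 483.1 -132.1   40.8] [-1.2 -0.3  7.3]
```

View pics/b4.png

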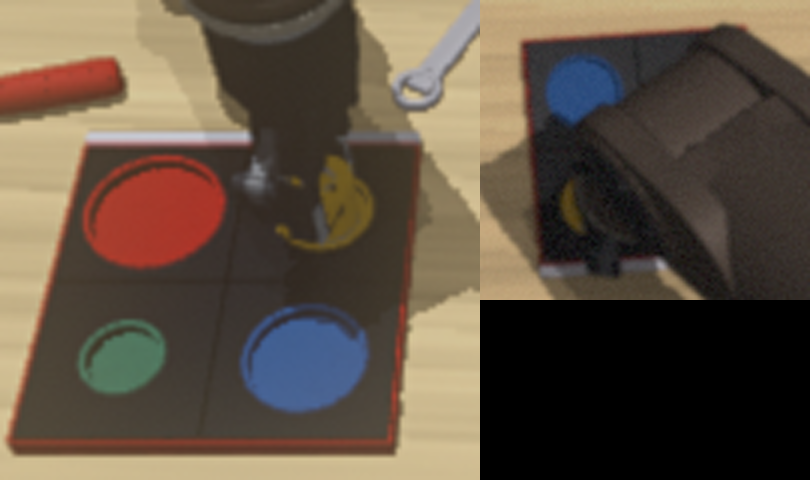

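```bash
python3 - <<'E'
import bench as B
from h import *
B.set_gripper(60)
B.move_l([483.2,-132,160],120)
B.set_gripper(85)
B.movep([400,-330,230],down(PSI))
print(B.get_state()["t"])
shot(B.read_camera,"c1",(105,130,345,260),(205,150,365,245),3.2,3)
for n,b in(("scene",(250,170,310,220)),("top",(205,205,250,240))): crop(np.load(f"pics/c1_{n}.npy"),b,9,f"pics/c1z_{n}.png")
E
```

```text
22.725
```

```bash
python3 - <<'E'
import cv2,numpy as np
a=np.load("pics/c1_scene.npy");b=np.load("pics/c1_top.npy")
def k(f,x0,y0,x1,y1,s): return cv2.resize(f[y0:y1,x0:x1],None,fx=s,fy=s,interpolation=cv2.INTER_CUBIC)
A=np.hstack([k(a,250,165,300,215,6),k(b,205,200,255,250,6)]);C=np.hstack([k(a,160,165,210,215,6),k(b,285,195,335,245,6)])
cv2.imwrite("pics/c1q.png",np.vstack([A,C])[:600])
E
```

```text
(no output)
```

View pics/c1q.png

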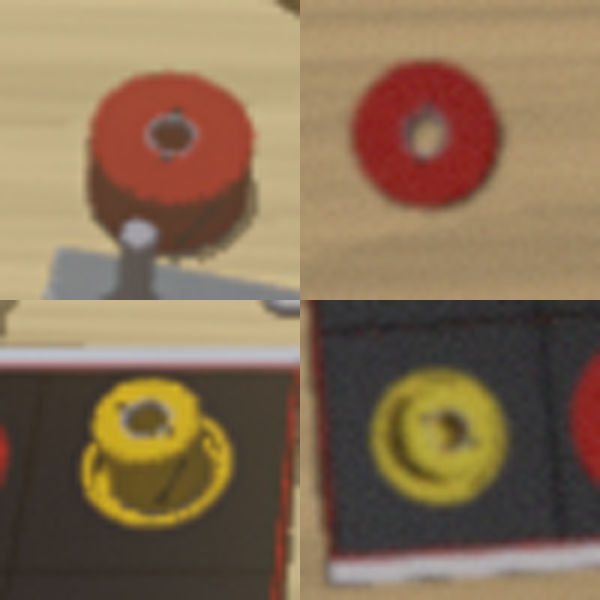

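```bash
python3 - <<'E'
import pickle
from h import *
cs=pickle.load(open("cams.pkl","rb")); S,T=cs["scene"],cs["top"]
for n,a,b,z in(("yel",(183.8,184.5),(309.0,216.2),46),("red",(278.4,187.4),(225.4,221.8),38)):
    p,g=tri(S,a,T,b); print(n,np.round(p,1),round(g,1),np.round(on_z(S,a,z)[:2],1),np.round(on_z(T,b,z)[:2],1))
E
```

```text
yel [ 484.4 -131.    48.3] 1.9 [ 482.6 -132.6] [ 484.4 -130.4]
red [476.3  84.2  39.1] 0.2 [475.5  84.2] [476.4  84.4]
```

```bash
python3 - <<'E'
import bench as B
from h import *
pick(B,476.3,84.3,0,85,off=27,grip=70,z0=160)
shot(B.read_camera,"d2",(235,100,325,215),(190,180,260,240),5,5)
E
```

```text
down False 25.875 [476.7  84.5  27.5] [0.1 0.4 0.7]
grip 26.2167 [476.7  84.3  27.8] [-1.2 -0.7  7.9] 61.4
up 27.7 [476.3  84.2 159.4] [-0.   0.1 -3.8] 61.8
```

View pics/d2.png

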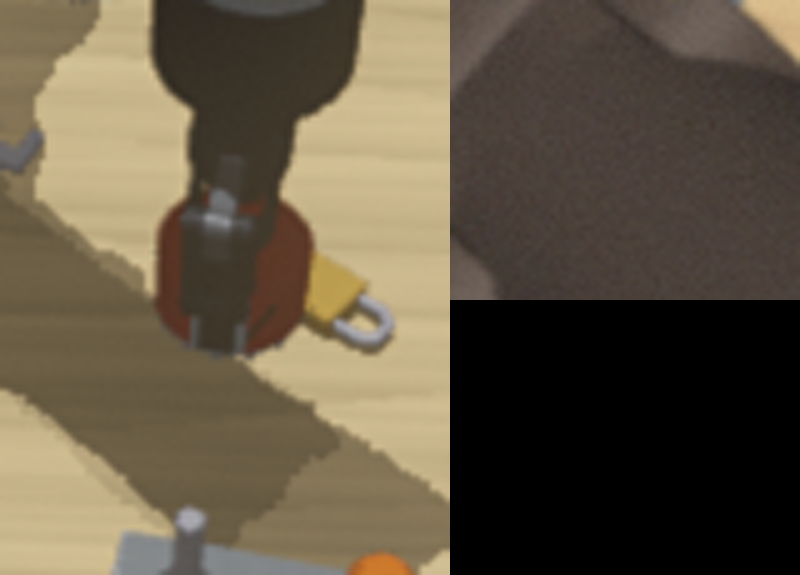

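```bash
python3 - <<'E'
import bench as B
from h import *
B.movep([487.2,-232.0,130],down(PSI))
place(B,487.2,-232.0,35.7,60)
shot(B.read_camera,"d3",(105,140,225,260),(270,150,380,250),4,3)
E
```

```text
near False
down True 30.6667 [ 487.1 -232.1   35.9] [-1.3  0.1  8.2]
```

View pics/d3.png

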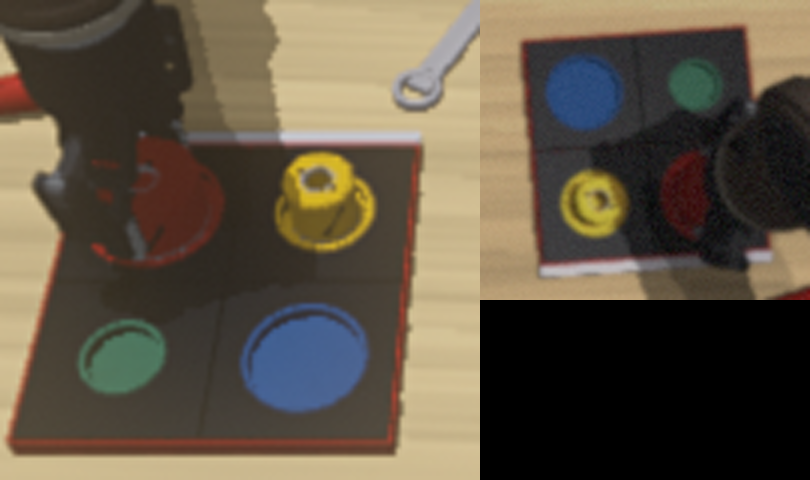

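```bash
python3 - <<'E'
import bench as B
from h import *
B.set_gripper(80)
B.move_l([487.2,-232,150],120)
pick(B,496.2,298.0,38,50,off=32,grip=50,z0=180)
shot(B.read_camera,"e2",(330,110,430,225),(100,180,180,240),4.5,4)
E
```

```text
down False 35.5833 [496.5 298.5  70.7] [-0.1  0.   0.7]
grip 35.9083 [496.7 298.3  70.9] [ 0.1 -0.9  5.8] 26.5
up 37.1583 [496.5 298.  179.3] [-0.1 -0.3 -0.4] 26.7
```

View pics/e2.png

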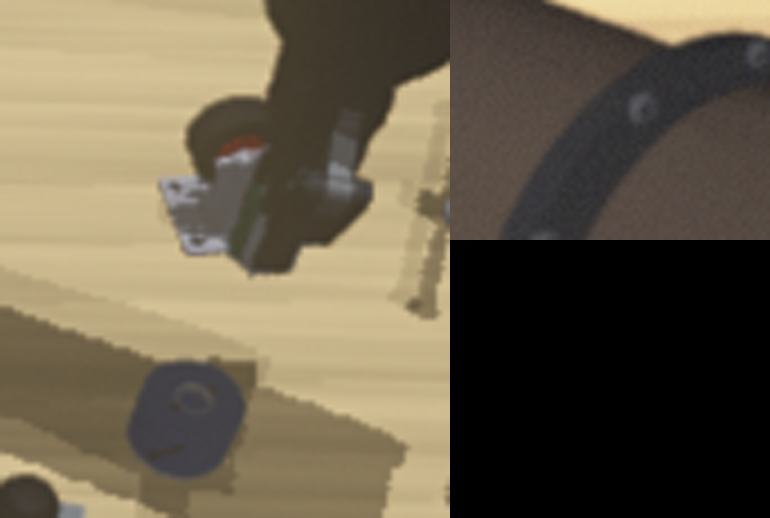

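```bash
python3 - <<'E'
import bench as B
from h import *
B.move_l([420,60,200],250)
B.movep([560,-215,150],down(PSI))
B.move_l([587.1,-227.9,110],150)
place(B,587.1,-227.9,40.8,60)
shot(B.read_camera,"e3",(105,140,225,260),(270,150,380,250),4,3)
E
```

```text
near False
down True 41.4667 [ 587. -228.   41.] [-1.4 -1.2  6.3]
```

View pics/e3.png

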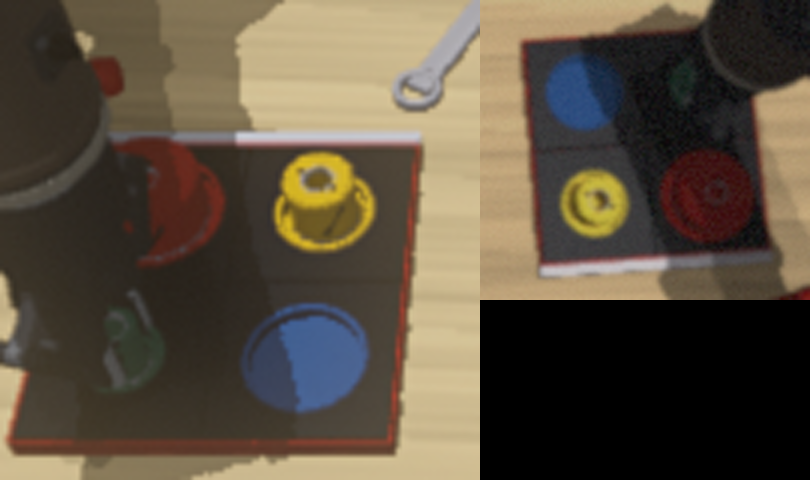

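```bash
python3 - <<'E'
import bench as B
from h import *
B.set_gripper(48)
B.move_l([587.1,-227.9,150],120)
B.set_gripper(75)
B.movep([400,-350,230],down(PSI))
print(B.get_state()["t"])
shot(B.read_camera,"f1",(105,130,400,260),(120,140,370,245),2.7,2)
a=np.load("pics/f1_scene.npy");b=np.load("pics/f1_top.npy")
def k(f,x0,y0,x1,y1,s): return cv2.resize(f[y0:y1,x0:x1],None,fx=s,fy=s,interpolation=cv2.INTER_CUBIC)
cv2.imwrite("pics/f1q.png",np.vstack([np.hstack([k(a,350,180,400,220,7.5),k(b,120,195,170,235,7.5)]),np.hstack([k(a,105,165,225,255,3.125),k(b,275,155,375,230,3.75)])]))
E
```

```text
44.2917
```

View pics/f1.png

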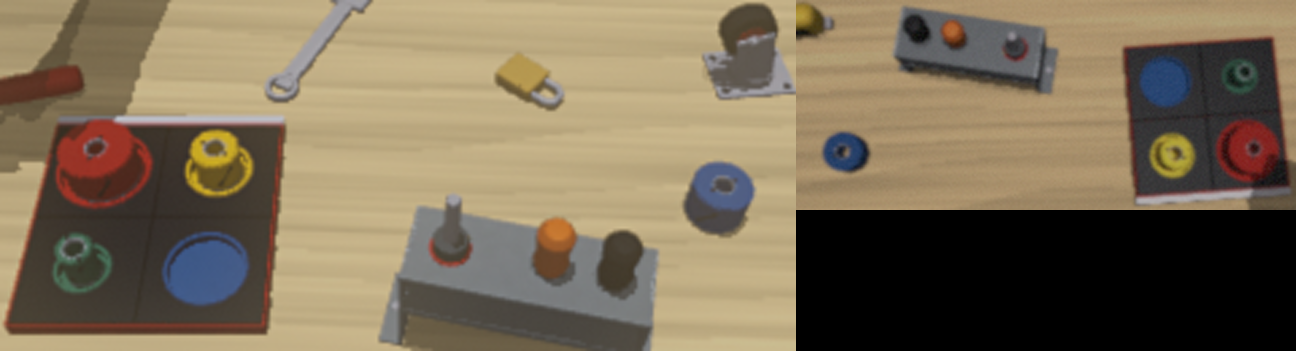

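View pics/f1q.png

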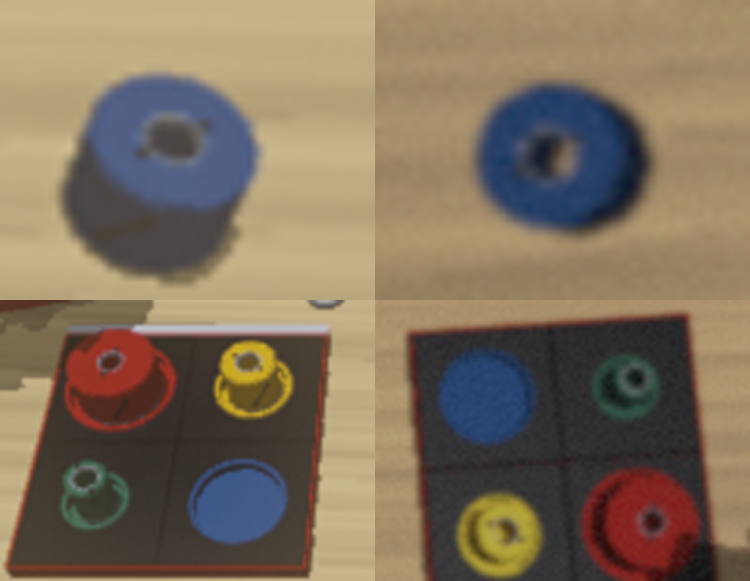

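```bash
python3 - <<'E'
import pickle
from h import *
cs=pickle.load(open("cams.pkl","rb")); S,T=cs["scene"],cs["top"]
a,b,z=(372.7,198.4),(143.2,215.2),38
p,g=tri(S,a,T,b); print(np.round(p,1),round(g,1),np.round(on_z(S,a,z)[:2],1),np.round(on_z(T,b,z)[:2],1))
import bench as B
xy=(on_z(S,a,z)[:2]+on_z(T,b,z)[:2])/2
B.movep([420,60,200],down(PSI))
pick(B,xy[0],xy[1],0,78,off=29,grip=70,z0=160)
shot(B.read_camera,"g2",(330,110,430,225),(100,180,180,240),4.5,4)
E
```

```text
[499.  296.   39.8] 0.7 [497.6 297. ] [499.1 296.2]
down False 48.3667 [498.7 297.   29.8] [ 0.8  0.5 -0. ]
grip 48.75 [498.7 296.9  30.1] [-1.2 -1.8  9.3] 50.3
up 50.2083 [498.5 296.6 159.3] [ 0.6 -0.1 -1.5] 49.9
```

View pics/g2.png

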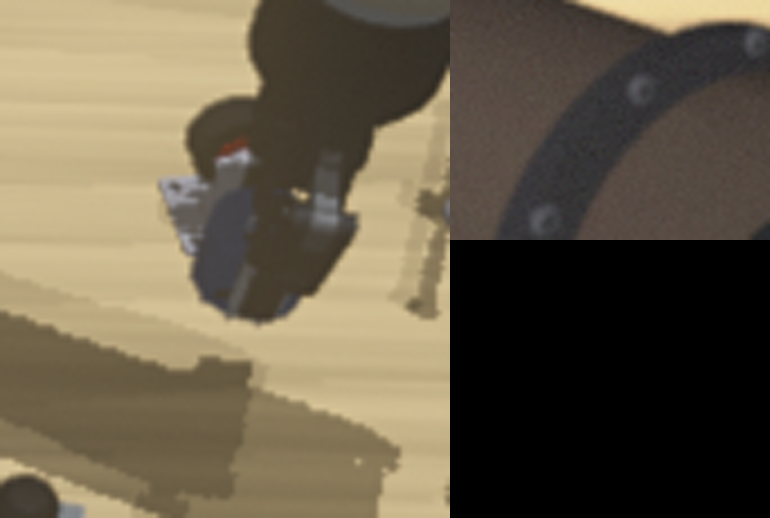

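Blue is held. Place it at seat_blue (S 582.3,-128.8; T 583.6,-127.8), expected TCP z ≈ 38.0.

```bash
python3 - <<'E'
import bench as B
from h import *
B.move_l([420,60,200],250)
B.movep([540,-128,150],down(PSI))
B.move_l([583.1,-128.2,110],150)
place(B,583.1,-128.2,38.0,60)
shot(B.read_camera,"g3",(105,140,225,260),(270,150,380,250),4,3)
E
```

```text
near False
down True 54.325 [ 583.  -128.3   38.2] [-0.5 -1.3  6.8]
```

View pics/g3.png

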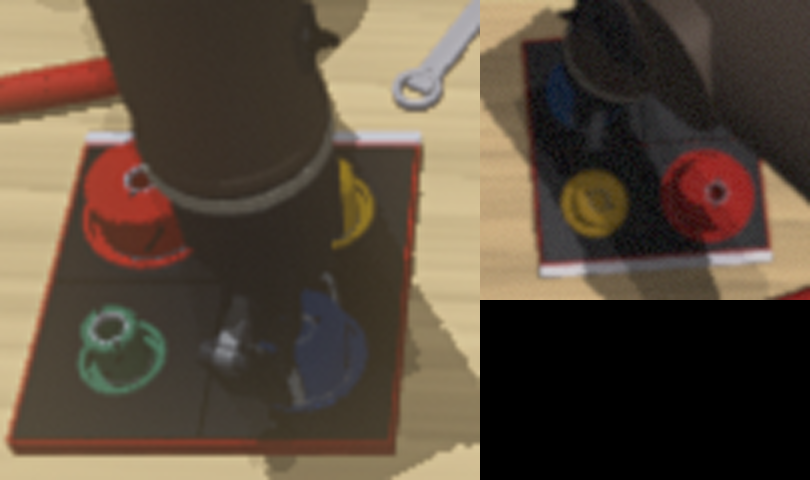

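```bash
python3 - <<'E'
import bench as B
from h import *
B.set_gripper(72)
B.move_l([583.1,-128.2,180],120)
B.movep([400,-430,280],down(PSI))
s=B.get_state(); print(s["t"],s["wrist_force"])
shot(B.read_camera,"f2",(105,130,400,260),(120,140,370,245),2.7,2)
a=np.load("pics/f2_scene.npy");b=np.load("pics/f2_top.npy")
def k(f,x0,y0,x1,y1,s): return cv2.resize(f[y0:y1,x0:x1],None,fx=s,fy=s,interpolation=cv2.INTER_CUBIC)
cv2.imwrite("pics/f2q.png",np.hstack([k(a,105,160,225,260,4),k(b,275,155,375,255,4)]))
cv2.imwrite("pics/f2r.png",np.hstack([k(a,250,190,310,260,6),k(b,210,140,260,198,6*70/58)]))
E
```

```text
57.4917 [ 1.0364924  -0.56512058 -0.10291302]
```

View pics/f2q.png

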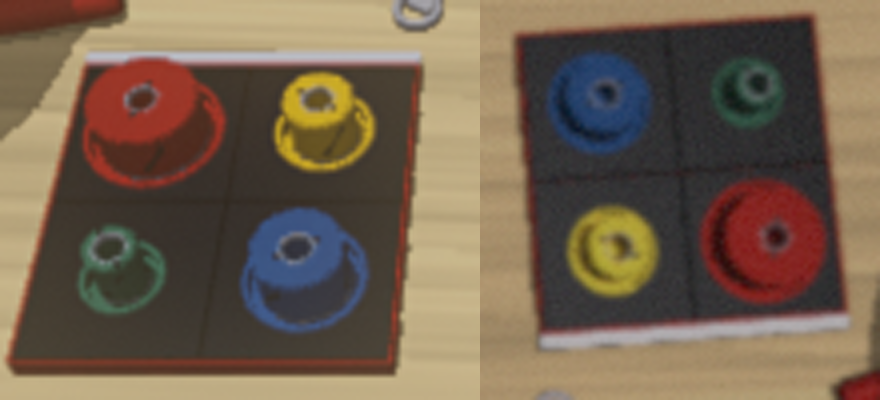

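View pics/f2r.png

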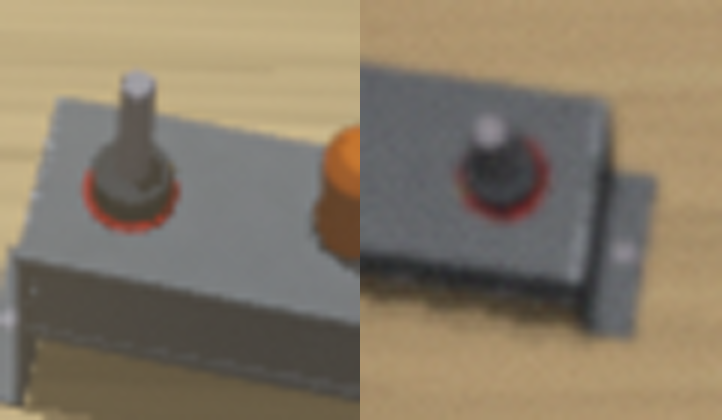

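```bash
python3 - <<'E'
import pickle
from h import *
cs=pickle.load(open("cams.pkl","rb")); S,T=cs["scene"],cs["top"]
for n,a,b,sa,sb,z in(("red",(139.75,184.25),(348.25,213.75),(487.2,-232.7),(487.5,-231.6),46),("yellow",(184,184),(308.3,216.2),(482.4,-132.8),(483.5,-131.4),46),("green",(131.75,221),(344,175.5),(586.1,-228.4),(588,-227.7),46),("blue",(179,221.25),(305.5,178),(582.3,-128.8),(583.6,-127.8),46),("arbor",(272.5,203.7),(227.2,157.7),(610.9,67.2),(613.1,67.7),167)):
    print(n,"z",round(tri(S,a,T,b)[0][2],1),"offS",np.round(on_z(S,a,z)[:2]-sa,1),"offT",np.round(on_z(T,b,z)[:2]-sb,1))
E
```

```text
red z 48.2 offS [-1.  -0.6] offT [0.5 0.1]
yellow z 50.2 offS [-1.3  0.4] offT [1.  2.8]
green z 49.7 offS [-0.9  0.2] offT [0.  0.8]
blue z 49.3 offS [-0.8  1.2] offT [0.5 1.6]
arbor z 168.0 offS [ 1.1 -0.5] offT [-0.2  0.7]
```

```bash
python3 -c "
from bench import *
finish_job(); print(get_state()['t'])"
```

```text
the job is handed in; nothing more can be done
the job is handed in; nothing more can be done
```

I stood the arbor in the drill rack and set the yellow, red, green and blue saws in their own seats. I then handed the job in. The last clock reading before hand-in was 57.5 s of the 141 s allowed. No verdict is reported, so the result rests on my own checks.

- **Placing:** I lowered each part slowly until it touched down, and each stopped within 0.2 mm of the height I expected. I opened the jaws only after that contact.
- **Saw positions:** in the last pictures from both cameras, each saw axis is within about 3 mm of its seat centre. The limit is 8 mm. The worst reading is yellow, 2.8 mm along y in the top view only; the scene view gave 0.4 mm.
- **Arbor:** its shank top lies about 1 mm from the bore axis, so it is upright, and it touched down where the collar should meet the plate.
- **Robot:** the arm is parked clear of everything.
- **Disagreement:** the saw tops triangulated 2 to 4 mm higher than the 46 mm expected. The seat rims also read 0.5 to 2.5 mm high. I put this down to camera calibration, because the touchdown heights matched.

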